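# Set the paperweight rest and hold the lion paperweight over it

### The job

Get the wooden rest ready for the lion paperweight: pull its sprung end stop out by the post until its pointers are at the brass length line, and let go of it there (its brake keeps it). Then lift the paperweight by its balance point and hold it level and lengthwise over the middle of the rest, lion end towards the fixed end block, its underside about 4 cm clear above the bed, and finish while still holding it there so that I can slip a new lining under it. Leave the other things on the table where they are.

Things in the scene. Friction and masses are not known exactly. Their poses are not given: they have to be found in the camera images.
- weight: lion paperweight: black slate bar 200 x 22 x 22 mm with a dark cast-metal lion on one end; 0.33 to 0.53 kg. Origin: the balance point, 35 mm from the bar's middle towards the lion, half-way up the bar (11 mm above its underside). x points along the bar to the lion end, z up. The bar runs from x = -135 to +65 mm and is bare up to x = +21 mm
- weight_head (a point): point in the lion, 43 mm in x and 16 mm up from the balance point. The lion covers x = +21 to +65 mm, is 24 mm wide and rises to 43 mm above the balance point's height
- rest_nest (a point): on the rest's bed surface (20 mm above the table), on its centre line, right below where the balance point belongs when the paperweight lies centred. x runs along the rest to the fixed end block, y across, z up. The rest is wooden, fixed, 330 x 66 mm; bed 46 mm wide between side rails 8 mm high
- rest_block (a point): top inner edge of the rest's fixed end block (30 mm long, 62 wide, 30 above the bed, no post), 75 mm in x from the nest point; axes as the rest's
- rest_line (a point): the brass length line is inlaid across both side rails, 4 mm wide; this point is its middle on top of the -y rail, 145 mm in -x and 28 mm in -y from the nest point; axes as the rest's. With the stop's inner face here the bed is 220 mm long between the end faces
- stop (a joint): travel (m) of the sliding end stop away from the fixed end block, along the rest's -x: 0 fully in, 0.115 end of travel, starts at 0 to 0.03. At 0.090 its inner face and small brass pointers (one over each rail) are at the brass line. A weak spring (20 N/m) pulls it in; a friction brake (4 N) holds it wherever it is let go. Pulling takes about 5 to 7 N
- stop_post (a point): grip point on the sliding stop's upright wooden post: on its axis, 64 mm above the table, 30 mm outward of the stop's inner face. The post is 14 mm along the slide x 22 mm across, top 86 mm above the table, on a block 40 x 40 mm whose top is 36 mm above the table. Axes as the rest's
- inkstone: bystander: round black ink stone, 110 across, 24 high; origin under its centre
- brushpot: bystander: blue ceramic cup, 72 across, 105 high; origin under its centre
- plainbar: bystander: plain slate bar without a lion, 160 x 24 x 16; origin under its centre
- pastejar: bystander: small white jar, 54 across, 35 high; origin under its centre
- mug: bystander: white mug, 76 across, 88 high; origin under its centre
- brush: bystander: writing brush lying on the table, 220 long; origin under its middle
- seal: bystander: marble seal stone, 26 x 26 x 62 high, standing; origin under its centre
Mind the look-alikes: they are no part of the job. Leave any purple look-alike of the weight alone.

How it is judged (in metres and radians):
On the way, in this order (a step that is already met when the one before it is completed fails the run):
1. the end stop stands at the length line (within 6 mm) and has been let go (value of joint stop between 0.084 and 0.096 m and contact force between the fingers and stop below 0.1 N), for 0.3 s.
2. the paperweight is lifted clear of the table by its balance point (within 14 mm), level (height (world z) of weight above 0.04 m and angle between weight's own z axis and vertical below 0.12 rad and contact force between the fingers and weight above 1 N and x of the grasp point in the frame of weight between -0.014 and 0.014 m), for 0.2 s.
At the end, for the whole second after the job is handed in: Stop within 6 mm of the line. Weight held still by the fingers alone, gripped within 14 mm of its balance point, level to 0.08 rad, along the rest to 0.12 rad, lion to the fixed block, balance point within 12 mm of its place, underside 20 to 65 mm above the bed, not touching the rest (value of joint stop between 0.084 and 0.096 m and x of weight in the frame of rest_nest between -0.012 and 0.012 m and y of weight in the frame of rest_nest between -0.012 and 0.012 m and z of weight in the frame of rest_nest between 0.031 and 0.076 m and x of weight_head in the frame of rest_nest above 0.02 m and angle between the x axis of weight and the x axis of rest_nest, either way round below 0.12 rad and angle between weight's own z axis and vertical below 0.08 rad and x of the grasp point in the frame of weight between -0.014 and 0.014 m and contact force between the fingers and weight above 1 N and contact force between weight and rest below 0.1 N and linear speed of weight below 0.02 m/s); the arm keeps its last pose, push and grip.
It fails at once if a bystander was moved more than 25 mm (distance of any of inkstone, brushpot, plainbar, pastejar, mug, brush, seal from where it was at the start of the episode above 0.025 m).
It also fails if it takes over 54 s, if anything falls off the work surface, if the arm or the gripper's body presses on something with over 40 N, if the wrist force passes 120 N, or if a joint passes its speed limit or range.

### The arm

A 6-joint arm with a two-finger parallel gripper is mounted at the origin on the work surface. World frame = base frame: x ahead of the robot, y to its left, z up, the work surface at z = 0. Lengths are in mm, angles in rad, forces in N, time in s.
With the tool pointing down it reaches from about 350 to 875 mm from the base axis. Payload 4.2 kg.
Tool frame: the origin (TCP) lies midway between the tips of the shut fingers; the grasp point (between the pads) lies 19 mm behind it; z points along the fingers, y is the line along which they close (so a half turn about z gives the same grasp; the last joint's range is limited). The gripper opens to 87 mm and grips with 3 to 60 N. Pads are 19 mm wide; open, the fingers measure 117 mm over their backs; the gripper's body (75 mm by 190 mm) begins 51 mm behind the grasp point.
Start: joints at [-0.931, 0.385, 0.008, 0, -1.194, -0.259], TCP at [232.303, -580.202, 222.55] pointing down, gripper open.
Joint ranges: [-3.14, 3.14], [-1.21, 2.06], [-1.07, 1.41], [-3.16, 2.05], [-2.99, -0.16], [-3.1, 3.1]. Speed limits (rad/s): [2.79, 2.79, 3.14, 3.14, 3.14, 3.14].

### API

Orientations are given as a unit quaternion [w, x, y, z].
In Python, from workcell import * gives the robot as it stands.
- The arm moves only by the tool carry_out, never from a script. Its argument "moves" is a list of rows, each a list of 7 numbers: the closure, from 0 (fully open) to 1 (shut), then the shift along the tool's x, y, z in mm, then the turn, a rotation vector about the tool's x, y, z in units of 6 degrees (1.0 is 6 degrees). A call has 1 to 12 rows; each row is the pose to reach, as a shift and turn from the pose commanded when the call began, along the tool's axes at that moment; what a row does not reach only later rows make up. A row lasts 1/10 s, in which the tool goes at most 50 mm and 8.59 degrees, less where a joint would pass 70% of its speed; a pose out of reach is approached as far as the arm can. A call with a gripper value outside its range is refused whole. The fingers move at their own pace and stop on an object; "grip_force" is the grip in N (left out, the last holds). Time passes only in rows, so rows that repeat a pose let the fingers close. It gives the time, the measured TCP pose, the force, the opening and the grip force at its end, in the units of the state.
- state(): the state, without advancing time (a new reading comes with each control period).
- get_image(name): name is "side" or "top"; returns a dict with "color" (384x512x3 uint8, red, green, blue), "z_map" (384x512 float32, mm along the optical axis (not along the pixel's ray), 0 where there is no reading), "camera_matrix" (3x3 intrinsics, pixels), "extrinsics" (4x4, takes a point from camera to world coordinates). Camera axes: x right, y down, z forward; pixel columns grow to the right and rows downward; lengths in mm; the calibration is good to about 2 mm. A picture is of the moment at which its call begins.
- close_job(): hands the job in; it is judged then, once.
The state is a dict: "time_s": time; "joint_pos": joint angles; "qvel": joint speeds; "joint_efforts": joint torques, N m; "ee_pos": TCP position; "tool_rot": TCP orientation; "ft_force": force on the tool from outside, world axes, zero at the start; "wrist_torque": the same for the moment, N m; "gripper_width": finger opening in mm; "gripper_force": force on a finger pad.
Only numpy, scipy, OpenCV 4.12 (cv2) and the standard library are available. Lean on these libraries where they do the work, as an engineer would, in place of code of your own. Each camera call takes 0.05 s, during which the arm holds its last target. There are 200 camera calls.

## Working session

There is one attempt and no reset: what is moved stays moved. The work goes in short steps, Python scripts to look and compute and a tool call to move; the robot and the scene stay as the last step left them, time stands still between calls to the robot, and variables do not carry over. Pictures are saved under pics/ and viewed, at most 10 in all, crops included, and the job is handed in when it is done.

Besides the shell and the picture viewer there is one more tool, called after "Request:" as name(argument=value, ...) on one line, values as JSON. carry_out: Moves the arm, as the interface text tells. Its arguments: {"type":"object","properties":{"moves":{"type":"array","items":{"type":"array","items":{"type":"number"}}},"grip_force":{"type":"number"}},"required":["moves"]}

```bash
mkdir -p pics; python3 - <<'E'
from workcell import *
import cv2,numpy as np
for n in("top","side"):
    d=get_image(n); cv2.imwrite(f"pics/{n}0.png",d["color"][:,:,::-1]); np.savez(f"{n}0.npz",**d)
    print(n,d["camera_matrix"].round(1).tolist(),d["extrinsics"].round(3).tolist())
s=state();print(s)
E
```

```text
top [[364.1, 0.0, 248.7], [0.0, 364.1, 194.1], [0.0, 0.0, 1.0]] [[-0.026, -0.995, 0.099, 372.559], [-1.0, 0.027, 0.006, -24.316], [-0.008, -0.099, -0.995, 1396.697], [0.0, 0.0, 0.0, 1.0]]
side [[478.1, 0.0, 256.6], [0.0, 478.1, 188.7], [0.0, 0.0, 1.0]] [[-0.934, -0.216, 0.285, 103.441], [-0.357, 0.526, -0.771, 1077.107], [0.016, -0.822, -0.569, 873.224], [0.0, 0.0, 0.0, 1.0]]
{'time_s': 0.1, 'joint_pos': array([-9.31423460e-01,  3.85487125e-01,  6.78773901e-03, -4.50654302e-04,
       -1.19400996e+00, -2.58614976e-01]), 'qvel': array([ 0.0003791 , -0.00232906,  0.00266866,  0.00165244,  0.00016142,
        0.00025924]), 'joint_efforts': array([-7.30886622e-04, -3.91690350e+01,  1.87934303e+01,  4.23191071e+00,
        1.34760363e-02, -8.70721624e-05]), 'ee_pos': array([ 232.0970837 , -579.73353473,  221.57204583]), 'tool_rot': array([-2.26498342e-04, -1.89149312e-01,  9.81947849e-01,  9.52612165e-04]), 'ft_force': array([ 0.13059806, -0.22160456,  0.26800017]), 'wrist_torque': array([-0.035821  , -0.02748063,  0.01561504]), 'gripper_force': 0.0, 'gripper_width': 86.94292737935268}
```

View pics/top0.png

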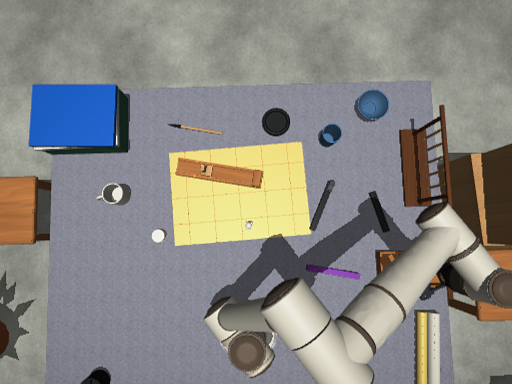

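View pics/side0.png

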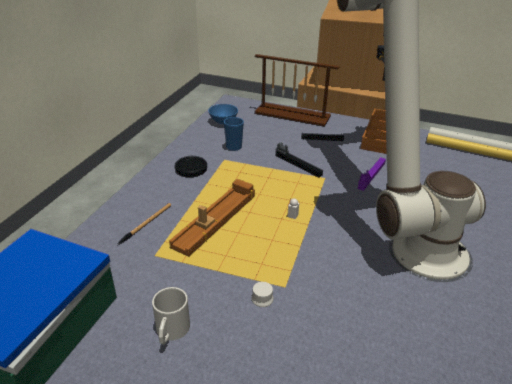

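The top view shows the rest at (178–262, 160–187), with its post at (206, 169) and the block at (260, 178). The lion weight is at (310–335, 180–230) with the lion at about (331, 184). The plain bar is at (378, 212) and the purple decoy at (332, 271). The side view agrees. I'll zoom in for accuracy.

```bash
cat > h.py <<'E'
import numpy as np,cv2
def load(n): return dict(np.load(n+".npz"))
def ray(d,u,v,z):
    K,E=d["camera_matrix"],d["extrinsics"]
    r=E[:3,:3]@np.linalg.solve(K,[u,v,1.]); o=E[:3,3]
    return o+r*(z-o[2])/r[2]
def depth(d,u,v):
    K,E=d["camera_matrix"],d["extrinsics"]
    return E[:3,:3]@(np.linalg.solve(K,[u,v,1.])*d["z_map"][int(round(v)),int(round(u))])+E[:3,3]
def proj(d,p):
    E=d["extrinsics"]; c=E[:3,:3].T@(np.array(p)-E[:3,3]); q=d["camera_matrix"]@c; return q[:2]/q[2]
def crop(d,x,y,w,h,s,f): cv2.imwrite(f,cv2.resize(d["color"][y:y+h,x:x+w,::-1],None,fx=s,fy=s,interpolation=cv2.INTER_CUBIC))
E
python3 - <<'E'
from h import *
t,s=load("top0"),load("side0")
crop(t,170,150,100,75,8,"pics/c1.png"); crop(s,160,140,170,115,4.7,"pics/c2.png")
# weight mask in top and side: dark
for d,(x0,y0,x1,y1) in((t,(304,172,340,236)),(s,(270,140,326,178))):
    g=d["color"].max(2)[y0:y1,x0:x1]; m=(g<60).astype(np.uint8)
    n,l,st,c=cv2.connectedComponentsWithStats(m); k=1+st[1:,4].argmax()
    pts=np.argwhere(l==k)[:,::-1]+[x0,y0]
    print(st[k],cv2.minAreaRect(pts.astype(np.float32)))
    a=pts[pts[:,1].argmin()],pts[pts[:,1].argmax()]; print(a)
    if d is t:
        P=np.array([depth(d,u,v) for u,v in pts]); 
        print(np.percentile(P[:,2],[1,10,50,90,99]).round(1))
        print(P[P[:,2]>30].mean(0),(P[:,2]>30).sum())
E
```

```text
[  7   9  19  49 226] ((321.1723937988281, 205.0689697265625), (5.942250728607178, 50.50912857055664), 21.801406860351562)
(array([328, 181]), array([313, 229]))
[ 8.  17.  22.2 27.4 48. ]
[ 513.42005562 -289.92408815  143.62018997] 13
[  6   4  47  33 431] ((298.98870849609375, 160.49420166015625), (52.41716384887695, 12.119722366333008), 27.21611213684082)
(array([278, 144]), array([317, 176]))
```

View pics/c1.png

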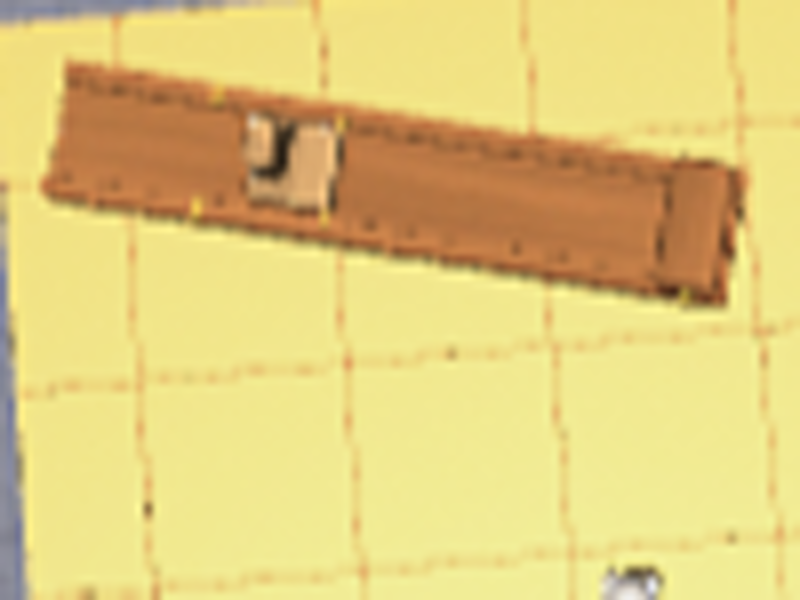

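View pics/c2.png

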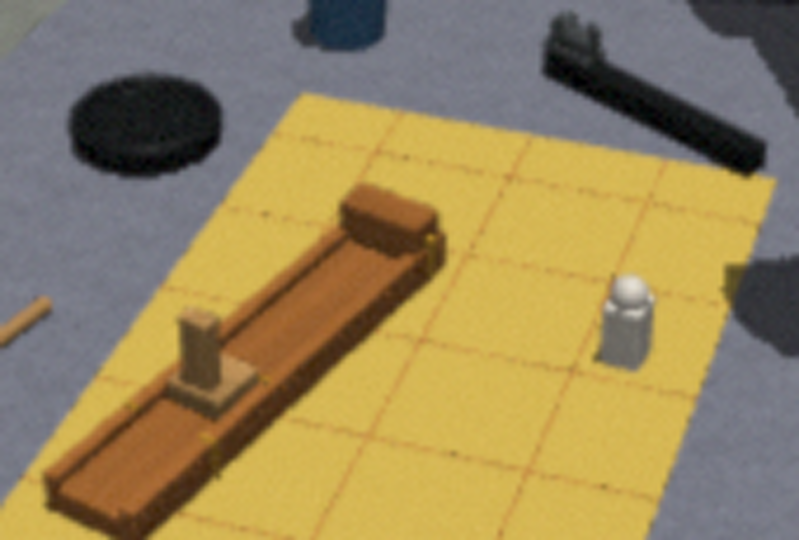

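The zooms show, in crop-1 coordinates, the brass line at (218, 95) and (197, 207), pointers at (340, 123) and (325, 215), and rest corners at (67, 65), (745, 170), (725, 303) and (45, 195). In the side crop, the lion end is at upper left (575, 45), the bar end at (760, 155) and the post top at (202, 318).

```bash
python3 - <<'E'
from h import *
t,s=load("top0"),load("side0")
c1=lambda x,y:(170+(x+.5)/8-.5,150+(y+.5)/8-.5)
c2=lambda x,y:(160+(x+.5)/4.7-.5,140+(y+.5)/4.7-.5)
A={k:ray(t,*c1(*p),28) for k,p in dict(a=(67,65),b=(745,170),c=(725,303),d=(45,195),l1=(218,95),l2=(197,207)).items()}
A["p1"]=ray(t,*c1(340,123),30);A["p2"]=ray(t,*c1(325,215),30)
for k in A:print(k,A[k].round(1))
n=np.linalg.norm
print("sizes",n(A['a']-A['b']),n(A['c']-A['d']),n(A['a']-A['d']),n(A['b']-A['c']),n(A['l1']-A['l2']))
cy=(A['a']+A['d'])/2;cz=(A['b']+A['c'])/2; x=(cz-cy)/n(cz-cy); print("x axis",x,np.arctan2(x[1],x[0]))
L=(A['l1']+A['l2'])/2; P=(A['p1']+A['p2'])/2
print("line",L,"ptr",P,"travel left",(P-L)@x,"ends rel line",(cy-L)@x,(cz-L)@x)
# block inner edge top z=50, crop1 (672,160)-(657,290)
B=(ray(t,*c1(672,162),50)+ray(t,*c1(657,288),50))/2; print("block",B,(B-L)@x)
# side view line
for q in((133,405),(208,440)): print("side line",ray(s,*c2(*q),28).round(1))
print("side ptr",ray(s,*c2(264,382),30).round(1))
print("post top side",ray(s,*c2(203,316),86).round(1))
for q in((258,140),(268,145)): print("post top top?",ray(t,*c1(*q),86).round(1))
# depth points of post / heights
m=[]
for u in range(196,215):
  for v in range(160,178):
    p=depth(t,u,v)
    if 70<p[2]<110:m.append(p)
print(len(m),np.mean(m,0) if m else 0)
# weight: top ends using z; 
(c,sz,an)=((321.17,205.07),0,0)
g=t["color"].max(2); mm=[]
for v in range(172,236):
  for u in range(304,342):
    if g[v,u]<70 : mm.append((u,v,*depth(t,u,v)))
mm=np.array(mm); b=mm[(mm[:,4]>15)&(mm[:,4]<30)]; l=mm[(mm[:,4]>32)&(mm[:,4]<70)]
print(len(b),len(l),l[:,:2].mean(0),l[:,2:].mean(0))
cc,ss,_=cv2.fitLine(b[:,2:4].astype(np.float32),cv2.DIST_HUBER,0,.01,.01).ravel()[[0,1,2]]
w=np.array([cc,ss]);o=b[:,2:4].mean(0); pr=(b[:,2:4]-o)@w; print("axis",w,np.arctan2(ss,cc),o,pr.min(),pr.max())
al=mm[:,2:4]; 
for p in mm[[mm[:,1].argmin(),mm[:,1].argmax()]]: print(p.round(1))
print("side ends", ray(s,*c2(752,172),0).round(1),ray(s,*c2(765,150),22).round(1),ray(s,*c2(545,72),0).round(1))
E
```

```text
a [656.1 250.2  28. ]
b [596.5 -72.   28. ]
c [533.2 -60.6  28. ]
d [593.7 261.1  28. ]
l1 [639.6 178.2  28. ]
l2 [585.9 188.8  28. ]
p1 [624.1 120.   30. ]
p2 [580.1 127.8  30. ]
sizes 327.65550159623314 327.36945660568085 63.430906708182924 64.34054632863017 54.74142954220352
x axis [-0.18327482 -0.98306172  0.        ] -1.7551129956928764
line [612.75839201 183.50401458  28.        ] ptr [602.10240845 123.87803792  30.        ] travel left 60.56898848296371 ends rel line -73.16893982801231 254.34322160507497
block [568.08437597 -32.89588659  50.        ] 220.92208075369103
side line [639.9 172.6  28. ]
side line [584.6 184.9  28. ]
side ptr [576.2 125.9  30. ]
post top side [603.7 146.5  86. ]
post top top? [607.  151.6  86. ]
post top top? [604.5 147.1  86. ]
29 [603.64892262 150.88353139  82.79463745]
236 24 [329.16666667 186.125     ] [ 529.38574407 -317.95572361   43.23078723]
axis [ 0.91722834 -0.3983619 ] -0.40973026 [ 445.55413032 -282.8251489 ] -80.59552607460544 111.90331839094202
[ 330.   180.   558.6 -332.5   -3.4]
[ 337.   235.   346.4 -348.7   -2.4]
side ends [ 372.7 -256.6    0. ] [ 364.7 -254.1   22. ] [ 555.  -332.1    0. ]
```

```bash
cat >> h.py <<'E'
from scipy.spatial.transform import Rotation as Ro
def delta(s,p,yaw=None):
    q=s["tool_rot"];R=Ro.from_quat([*q[1:],q[0]])
    out=R.inv().apply(np.array(p)-s["ee_pos"]).round(1)
    rv=0
    if yaw is not None:
        y=np.array([np.cos(yaw),np.sin(yaw),0]);z=np.array([0,0,-1.])
        T=Ro.from_matrix(np.c_[np.cross(y,z),y,z]); rv=np.degrees((R.inv()*T).as_rotvec())/6
    yv=R.as_matrix()[:,1]
    print("delta",out,"turn",np.round(rv,2),"yaw now",np.degrees(np.arctan2(yv[1],yv[0])).round(1),"t",round(s["time_s"],2),"j",s["joint_pos"].round(2),"pos",s["ee_pos"].round(1))
E
python3 - <<'E'
from h import *
from workcell import state
delta(state(),(605.5,150.5,150),np.radians(-100.6))
E
```

```text
delta [-617.9  539.1   72.6] turn [ 1.00e-02  2.00e-02 -2.46e+01] yaw now 111.8 t 0.1 j [-0.93  0.39  0.01 -0.   -1.19 -0.26] pos [ 232.1 -579.7  221.6]
```

Request:
carry_out(moves=[[0, -31, 27, 0, 0, 0, -1.2], [0, -62, 54, 0, 0, 0, -2.4], [0, -93, 81, 0, 0, 0, -3.6], [0, -124, 108, 0, 0, 0, -4.8], [0, -155, 135, 0, 0, 0, -6], [0, -186, 162, 0, 0, 0, -7.2], [0, -217, 189, 0, 0, 0, -8.4], [0, -248, 216, 0, 0, 0, -9.6], [0, -279, 243, 0, 0, 0, -10.8], [0, -310, 270, 0, 0, 0, -12], [0, -310, 270, 0, 0, 0, -12]])

```text
time_s: 1.2
ee_pos: [421.3, -211.2, 222.4]
tool_rot: [-0.0, 0.733, -0.68, 0.0]
ft_force: [-0.1, 0.2, -0.6]
gripper_width: 86.6
gripper_force: 0.0
```

```bash
python3 - <<'E'
from h import *
from workcell import state
delta(state(),(605.5,150.5,150),np.radians(-100.6))
E
```

```text
delta [-347.  -210.5   72.7] turn [-1.000e-02  0.000e+00 -1.253e+01] yaw now -175.8 t 1.2 j [-0.12  0.12 -0.35 -0.   -1.1   0.19] pos [ 421.3 -211.2  222.4]
```

Request:
carry_out(moves=[[0, -34, -21, 0, 0, 0, -1.25], [0, -69, -42, 0, 0, 0, -2.5], [0, -104, -63, 0, 0, 0, -3.75], [0, -138, -84, 0, 0, 0, -5], [0, -173, -105, 0, 0, 0, -6.25], [0, -208, -126, 0, 0, 0, -7.5], [0, -243, -147, 0, 0, 0, -8.75], [0, -278, -168, 0, 0, 0, -10], [0, -312, -189, 20, 0, 0, -11.25], [0, -347, -210.5, 40, 0, 0, -12.5], [0, -347, -210.5, 70, 0, 0, -12.53], [0, -347, -210.5, 72, 0, 0, -12.53]])

```text
time_s: 2.4
ee_pos: [603.9, 145.2, 145.2]
tool_rot: [0.002, 0.995, -0.096, -0.005]
ft_force: [-0.4, 0.5, -0.7]
gripper_width: 86.9
gripper_force: 0.0
```

```bash
python3 - <<'E'
from h import *
from workcell import *
delta(state(),(605.5,150.5,47),np.radians(-100.6))
for n in("side","top"):
    d=get_image(n);np.savez(n+"1.npz",**d)
    print(proj(d,(605.5,150.5,86)))
crop(d,290,160,70,80,4,"pics/x.png")
s=load("side1")
a=cv2.resize(s["color"][165:265,155:275,::-1],(480,400),interpolation=cv2.INTER_CUBIC)
t=cv2.resize(d["color"][168:240,298:346,::-1],(267,400),interpolation=cv2.INTER_CUBIC)
cv2.imwrite("pics/c3.png",np.hstack([a,t]))
E
```

```text
delta [ 1.5 -6.1 98.1] turn [ 0.05  0.09 -0.08] yaw now -101.1 t 2.4 j [ 0.5   0.44 -0.1  -0.   -1.04  0.88] pos [603.9 145.2 145.2]
[201.55959896 207.50055238]
[202.11784773 167.4532752 ]
```

View pics/c3.png

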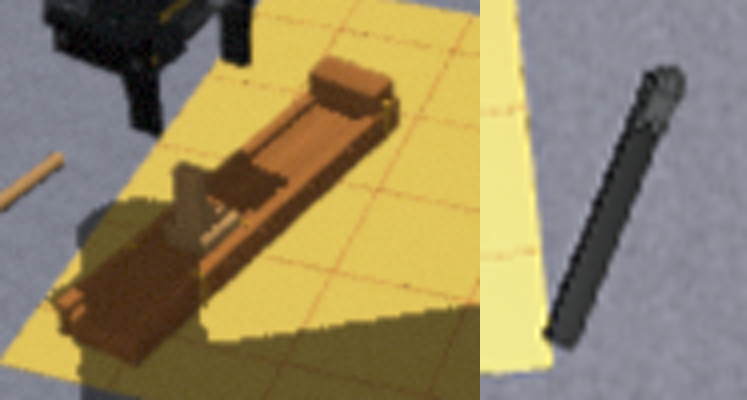

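The arm is over the post, with the fingers straddling it along the slide and the weight now clear of shadow in the top view (right half of the picture). Its tail end is at pixel (313, 229) and its lion end at (331.6, 181.5). Next I'll descend and close.

Request:
carry_out(grip_force=25, moves=[[0, 1.5, -3, 30, 0, 0, 0], [0, 1.5, -3, 65, 0, 0, 0], [0, 1.5, -3, 96, 0, 0, 0], [0, 1.5, -3, 98, 0, 0, 0], [0, 1.5, -3, 98, 0, 0, 0], [1, 1.5, -3, 98, 0, 0, 0], [1, 1.5, -3, 98, 0, 0, 0], [1, 1.5, -3, 98, 0, 0, 0], [1, 1.5, -3, 98, 0, 0, 0], [1, 1.5, -3, 98, 0, 0, 0], [1, 1.5, -3, 98, 0, 0, 0], [1, 1.5, -3, 98, 0, 0, 0]])

```text
time_s: 3.7
ee_pos: [608.7, 148.6, 52.5]
tool_rot: [0.0, 0.995, -0.096, -0.0]
ft_force: [0.1, -0.5, -0.6]
gripper_width: 38.9
gripper_force: 0.0
```

```bash
python3 - <<'E'
from h import *
from workcell import *
s=state();delta(s,(605.5,150.5,47),np.radians(-100.6));print(s["gripper_width"],s["gripper_force"],s["ft_force"])
E
```

```text
delta [-3.5 -1.3  5.5] turn [ 0.    0.   -0.07] yaw now -101.0 t 3.7 j [ 0.5   0.55 -0.19  0.   -0.83  0.88] pos [608.7 148.6  52.5]
38.8934500926889 0.0 [ 0.11657257 -0.54974835 -0.60012969]
```

Request:
carry_out(moves=[[1, -2, -1, 4, 0, 0, 0], [1, -2, -1, 4, 0, 0, 0], [1, -2, -1, 4, 0, 0, 0], [1, -2, -1, 4, 0, 0, 0], [1, -2, -1, 4, 0, 0, 0], [1, -2, -1, 4, 0, 0, 0], [1, -2, -1, 4, 0, 0, 0], [1, -2, -1, 4, 0, 0, 0], [1, -2, -1, 4, 0, 0, 0], [1, -2, -1, 4, 0, 0, 0]])

```text
time_s: 4.7
ee_pos: [606.7, 149.8, 48.3]
tool_rot: [0.0, 0.995, -0.096, -0.0]
ft_force: [0.2, -0.3, -3.3]
gripper_width: 14.0
gripper_force: 25.0
```

```bash
python3 - <<'E'
from h import *
from workcell import *
s=state();print(s["gripper_width"],s["gripper_force"],s["ft_force"])
x=np.array([-0.1833,-.9831])
# post final: line centre estimates minus 30 mm outward
for L in((612.8,183.5),(612.3,178.7)):
    p=np.array(L)-30*x; print(p,"pull",(s["ee_pos"][:2]-p)@x)
delta(s,(*p,48))
E
```

```text
13.97857947814758 25.002628625370562 [ 0.15762363 -0.27350231 -3.33240556]
[618.299 212.993] pull 64.24181340485477
[617.799 208.193] pull 59.43128340485476
delta [ -0.3 -59.4   0.3] turn 0 yaw now -101.0 t 4.7 j [ 0.5   0.55 -0.2  -0.   -0.82  0.88] pos [606.7 149.8  48.3]
```

Gripped at 14 mm, as the post should be. I'll pull 60 mm along tool −y.

Request:
carry_out(moves=[[1, 0, -10, 0, 0, 0, 0], [1, 0, -20, 0, 0, 0, 0], [1, 0, -30, 0, 0, 0, 0], [1, 0, -40, 0, 0, 0, 0], [1, 0, -50, 0, 0, 0, 0], [1, 0, -60, 0, 0, 0, 0], [1, 0, -60, 0, 0, 0, 0], [1, 0, -60, 0, 0, 0, 0]])

```text
time_s: 5.5
ee_pos: [618.0, 208.6, 48.3]
tool_rot: [0.0, 0.995, -0.096, -0.0]
ft_force: [-0.6, -2.2, -3.3]
gripper_width: 14.0
gripper_force: 25.0
```

```bash
python3 - <<'E'
from h import *
from workcell import *
s=state();print(s["gripper_width"],s["ft_force"]);delta(s,(617.8,210,48))
for n in("side","top"): np.savez(n+"2.npz",**get_image(n))
d=load("side2");t=load("top2")
crop(d,150,170,100,75,8,"pics/c4.png")
E
```

```text
13.950696687071904 [-0.62916717 -2.20956523 -3.28220419]
delta [-0.4 -1.4  0.3] turn 0 yaw now -101.0 t 5.5 j [ 0.57  0.59 -0.12 -0.   -0.86  0.81] pos [618.  208.6  48.3]
```

View pics/c4.png

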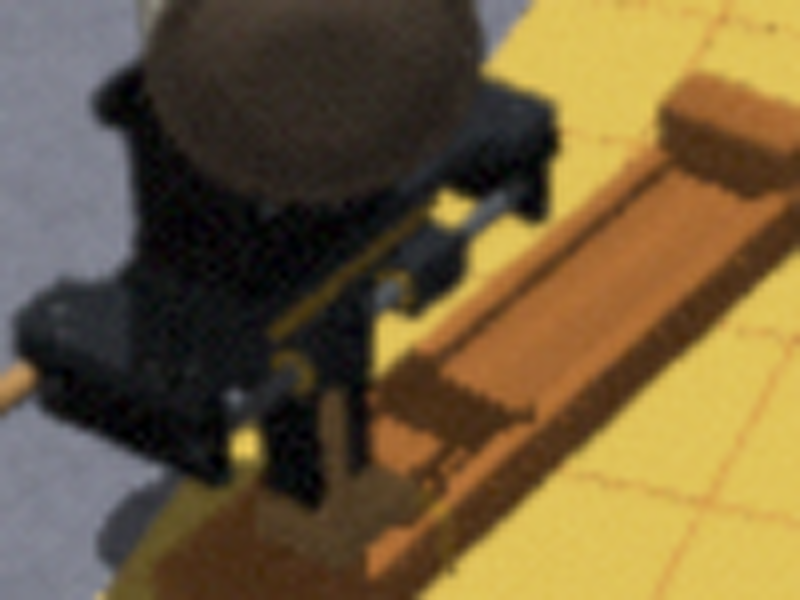

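The side crop shows the pointer near (428, 495) and the line near (437, 512), so it looks 1–4 mm short. I'll pull 2 mm more, release, rise and inspect.

Request:
carry_out(moves=[[1, 0, -2, 0, 0, 0, 0], [1, 0, -2, 0, 0, 0, 0], [1, 0, -2, 0, 0, 0, 0], [0, 0, -2, 0, 0, 0, 0], [0, 0, -2, 0, 0, 0, 0], [0, 0, -2, 0, 0, 0, 0], [0, 0, -2, 0, 0, 0, 0], [0, 0, -2, 0, 0, 0, 0], [0, 0, -2, 0, 0, 0, 0], [0, 0, -2, 0, 0, 0, 0], [0, 0, -2, 0, 0, 0, 0], [0, 0, -2, 0, 0, 0, 0]])

```text
time_s: 6.8
ee_pos: [618.8, 210.8, 48.5]
tool_rot: [-0.0, 0.995, -0.096, 0.0]
ft_force: [0.2, 0.2, 0.3]
gripper_width: 77.9
gripper_force: 0.0
```

Request:
carry_out(moves=[[0, 0, 0, -35, 0, 0, 0], [0, 0, 0, -75, 0, 0, 0], [0, 0, 0, -115, 0, 0, 0], [0, 0, 25, -155, 0, 0, 0], [0, 0, 70, -175, 0, 0, 0], [0, 0, 120, -175, 0, 0, 0], [0, 0, 170, -175, 0, 0, 0], [0, 0, 220, -175, 0, 0, 0], [0, 0, 270, -175, 0, 0, 0], [0, 0, 320, -175, 0, 0, 0], [0, 0, 320, -175, 0, 0, 0]])

```text
time_s: 7.9
ee_pos: [556.0, -108.0, 223.8]
tool_rot: [0.0, 0.995, -0.099, -0.0]
ft_force: [1.0, 0.5, 0.4]
gripper_width: 86.9
gripper_force: 0.0
```

```bash
python3 - <<'E'
from h import *
from workcell import *
s=state();print(s["gripper_width"],s["ft_force"]);delta(s,(617.8,210,48))
for n in("side","top"): np.savez(n+"3.npz",**get_image(n))
d=load("side3");t=load("top3")
a=cv2.resize(d["color"][195:255,160:230,::-1],None,fx=8,fy=8,interpolation=cv2.INTER_CUBIC)
b=cv2.resize(t["color"][155:190,172:242,::-1],None,fx=8,fy=8,interpolation=cv2.INTER_CUBIC)
cv2.imwrite("pics/c5.png",cv2.resize(np.vstack([a,b]),None,fx=.75,fy=.75))
E
```

```text
86.94545251656018 [0.9707603  0.49471072 0.40932728]
delta [  -2.1 -324.1  175.6] turn 0 yaw now -101.4 t 7.9 j [ 0.09  0.28 -0.14  0.   -1.15  1.28] pos [ 556.  -108.   223.8]
```

View pics/c5.png

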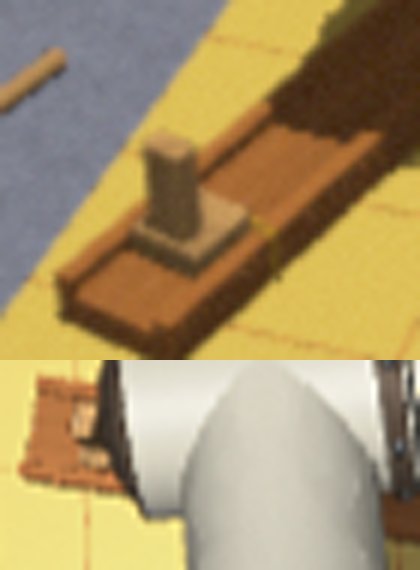

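The pointer and the brass line now coincide in the side view, at crop (262–275, 225–260). Next I'll measure the weight, using the unshadowed frame.

```bash
python3 - <<'E'
from h import *
out={}
for nm,(x0,y0,x1,y1) in(("top1",(304,172,342,236)),("side1",(268,138,328,180))):
    d=load(nm); g=d["color"].max(2)[y0:y1,x0:x1]
    for th in(70,90):
        m=(g<th).astype(np.uint8); n,l,st,c=cv2.connectedComponentsWithStats(m);k=1+st[1:,4].argmax()
        pts=(np.argwhere(l==k)[:,::-1]+[x0,y0]).astype(np.float32)
        r=cv2.minAreaRect(pts);bx=cv2.boxPoints(r); print(nm,th,st[k],r)
        if nm=="top1":
            W=np.array([ray(d,u,v,16)[:2] for u,v in pts]); 
            # centreline from bar part only, rows > 192
            b=W[pts[:,1]>193]; f=cv2.fitLine(b.astype(np.float32),cv2.DIST_L2,0,.01,.01).ravel(); w=f[:2]*np.sign(f[0])
            o=f[2:]; pr=(W-o)@w; pp=(b-o)@[-w[1],w[0]]
            print("axis",np.degrees(np.arctan2(w[1],w[0])),"tail",o+w*(pr.min()-1.5),"head",o+w*pr.max(),"len",np.ptp(pr),"width",np.ptp(pp))
            print("bal",o+w*(pr.min()-1.5+135))
            ax=w
        else:
            for z in (0,22): 
                for p in pts[[pts[:,0].argmin(),pts[:,0].argmax(),pts[:,1].argmax()]]: print(z,p,ray(d,*p,z).round(1))
E
```

```text
top1 70 [  6   8  24  50 285] ((321.4970397949219, 204.29290771484375), (6.6903181076049805, 52.924224853515625), 22.380136489868164)
axis -24.271774 tail [ 370.85746702 -249.67366006] head [ 556.80386893 -333.52142349] len 202.47674369256828 width 23.809664456163468
bal [ 493.92426279 -305.16747694]
top1 90 [  6   8  25  51 357] ((321.8046875, 204.5281524658203), (7.61258602142334, 53.85108947753906), 21.540973663330078)
axis -24.176226 tail [ 368.85210553 -249.16660808] head [ 558.12937326 -334.13681124] len 205.97486847158535 width 25.221956297773954
bal [ 492.01126853 -304.45512332]
side1 70 [  8   6  47  33 446] ((299.2795715332031, 160.40090942382812), (52.84910583496094, 12.55166244506836), 27.21611213684082)
0 [276. 149.] [ 567.4 -372.8    0. ]
0 [322. 170.] [ 375.1 -297.5    0. ]
0 [317. 176.] [ 381.1 -254.4    0. ]
22 [276. 149.] [ 555.7 -336.3   22. ]
22 [322. 170.] [ 368.2 -262.9   22. ]
22 [317. 176.] [ 374.1 -220.9   22. ]
side1 90 [  7   5  48  34 509] ((298.57354736328125, 161.54412841796875), (54.02205276489258, 13.719886779785156), 30.963754653930664)
0 [275. 154.] [ 559.  -337.4    0. ]
0 [322. 170.] [ 375.1 -297.5    0. ]
0 [316. 176.] [ 384.2 -253.1    0. ]
22 [275. 154.] [ 547.5 -301.8   22. ]
22 [322. 170.] [ 368.2 -262.9   22. ]
22 [316. 176.] [ 377.2 -219.6   22. ]
```

```bash
python3 - <<'E'
from h import *
from workcell import *
delta(state(),(494.5,-306.5,80),np.radians(-113.7))
E
```

```text
delta [-22.7 210.4 143.6] turn [-0.   -0.    2.09] yaw now -101.2 t 8.0 j [ 0.1   0.29 -0.14 -0.   -1.15  1.28] pos [ 557.4 -104.5  223.7]
```

Request:
carry_out(moves=[[0, -4, 40, 0, 0, 0, 0.4], [0, -9, 85, 20, 0, 0, 0.8], [0, -14, 130, 45, 0, 0, 1.2], [0, -18, 170, 75, 0, 0, 1.6], [0, -22.5, 210, 110, 0, 0, 2.1], [0, -22.5, 210, 143, 0, 0, 2.1], [0, -22.5, 210, 143, 0, 0, 2.1], [0, -22.5, 210, 143, 0, 0, 2.1], [0, -22.5, 210, 143, 0, 0, 2.1]])

```text
time_s: 8.9
ee_pos: [497.9, -304.5, 82.8]
tool_rot: [0.0, 0.979, -0.203, 0.002]
ft_force: [0.3, -0.0, 0.9]
gripper_width: 87.0
gripper_force: 0.0
```

```bash
python3 - <<'E'
from h import *
from workcell import *
delta(state(),(494.5,-306.5,4),np.radians(-113.7))
for n in("side","top"): np.savez(n+"4.npz",**get_image(n))
d=load("side4");t=load("top4")
a=cv2.resize(d["color"][125:200,260:345,::-1],None,fx=5,fy=5,interpolation=cv2.INTER_CUBIC)
b=cv2.resize(t["color"][150:202,172:257,::-1],None,fx=5,fy=5,interpolation=cv2.INTER_CUBIC)
v=np.vstack([a,b]);print(v.shape)
cv2.imwrite("pics/c6.png",v[:600])
E
```

```text
delta [-2.6  3.2 78.8] turn [ 0.   -0.04  0.04] yaw now -113.4 t 8.9 j [-0.27  0.45 -0.28  0.   -0.84  1.43] pos [ 497.9 -304.5   82.8]
(635, 425, 3)
```

View pics/c6.png

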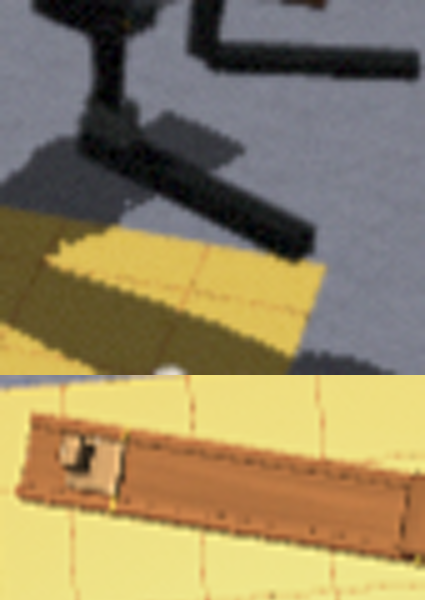

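The top view confirms the stop's inner face and pointers are on the brass line, at crop (112–125, 440–500). The gripper hovers beside the lion, so I'll descend and grasp.

Request:
carry_out(grip_force=40, moves=[[0, -2.5, 3, 25, 0, 0, 0], [0, -2.5, 3, 50, 0, 0, 0], [0, -2.5, 3, 70, 0, 0, 0], [0, -2.5, 3, 76, 0, 0, 0], [0, -2.5, 3, 76, 0, 0, 0], [0, -2.5, 3, 76, 0, 0, 0]])

```text
time_s: 9.6
ee_pos: [493.4, -307.1, 6.1]
tool_rot: [0.0, 0.979, -0.204, 0.001]
ft_force: [0.9, 0.2, -0.3]
gripper_width: 86.9
gripper_force: 0.0
```

```bash
python3 - <<'E'
from h import *
from workcell import *
s=state();print(s["ft_force"]);delta(s,(494.5,-306.5,4),np.radians(-113.7))
E
```

```text
[ 0.8938466   0.24137368 -0.31068767]
delta [ 0.8 -1.   2.1] turn [-0.   -0.03  0.03] yaw now -113.5 t 9.6 j [-0.28  0.55 -0.35  0.   -0.67  1.44] pos [ 493.4 -307.1    6.1]
```

Request:
carry_out(moves=[[0, 1, 0, 2, 0, 0, 0], [1, 1, 0, 2, 0, 0, 0], [1, 1, 0, 2, 0, 0, 0], [1, 1, 0, 2, 0, 0, 0], [1, 1, 0, 2, 0, 0, 0], [1, 1, 0, 2, 0, 0, 0], [1, 1, 0, 2, 0, 0, 0], [1, 1, 0, 2, 0, 0, 0], [1, 1, 0, 2, 0, 0, 0], [1, 1, 0, 2, 0, 0, 0], [1, 1, 0, 2, 0, 0, 0], [1, 1, 0, 2, 0, 0, 0]])

```text
time_s: 10.8
ee_pos: [493.0, -307.3, 2.5]
tool_rot: [-0.0, 0.979, -0.204, -0.0]
ft_force: [0.2, -0.0, 0.0]
gripper_width: 21.5
gripper_force: 40.0
```

Request:
carry_out(moves=[[1, 0, 0, 0, 0, 0, 0], [1, 0, 0, 0, 0, 0, 0], [1, 0, 0, 0, 0, 0, 0], [1, 0, 0, 0, 0, 0, 0]])

```text
time_s: 11.2
ee_pos: [493.0, -307.3, 2.5]
tool_rot: [-0.0, 0.979, -0.204, 0.0]
ft_force: [0.6, 0.3, -0.4]
gripper_width: 21.4
gripper_force: 40.0
```

```bash
python3 - <<'E'
from workcell import *
s=state();print(s["ee_pos"],s["gripper_width"],s["gripper_force"],s["ft_force"],s["wrist_torque"])
E
```

```text
[ 492.99463816 -307.25890602    2.5311488 ] 21.42484372939773 39.968335032463074 [ 0.60946121  0.25877477 -0.42654979] [ 0.08069393  0.06099742 -0.00883172]
```

Gripped at 21.4 mm, so I'll lift slowly and check the wrist torque for balance.

Request:
carry_out(moves=[[1, 0, 0, -10, 0, 0, 0], [1, 0, 0, -25, 0, 0, 0], [1, 0, 0, -40, 0, 0, 0], [1, 0, 0, -55, 0, 0, 0], [1, 0, 0, -65, 0, 0, 0], [1, 0, 0, -65, 0, 0, 0], [1, 0, 0, -65, 0, 0, 0], [1, 0, 0, -65, 0, 0, 0], [1, 0, 0, -65, 0, 0, 0]])

```text
time_s: 12.1
ee_pos: [492.4, -307.1, 66.6]
tool_rot: [-0.0, 0.979, -0.205, -0.001]
ft_force: [0.5, -0.3, -3.3]
gripper_width: 21.9
gripper_force: 40.0
```

```bash
python3 - <<'E'
from h import *
from workcell import *
s=state();print(s["ee_pos"],s["gripper_width"],s["ft_force"],s["wrist_torque"],s["tool_rot"].round(3))
q=s["tool_rot"];R=Ro.from_quat([*q[1:],q[0]]).as_matrix();print("tool-frame torque",R.T@s["wrist_torque"])
for n in("side","top"): np.savez(n+"5.npz",**get_image(n))
d=load("side5")
crop(d,240,100,100,75,8,"pics/c7.png")
E
```

```text
[ 492.36148977 -307.090986     66.6213525 ] 21.85306770890189 [ 0.52964574 -0.26914266 -3.34044041] [-0.08288327  0.15183655  0.03019711] [-0.     0.979 -0.205 -0.001]
tool-frame torque [-0.13681607 -0.10592766 -0.02994222]
```

View pics/c7.png

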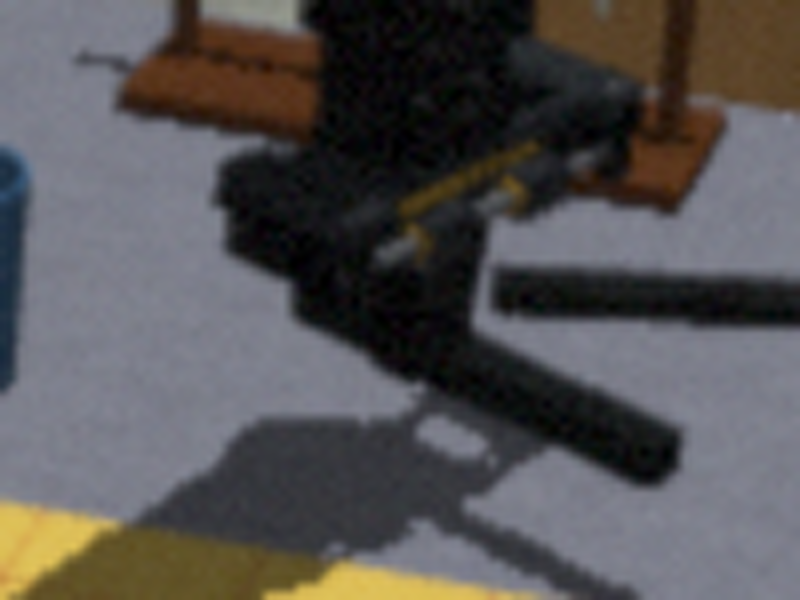

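The bar is lifted with its tail at crop (650–683, 435–485) and looks level. I'll check the tail's height and the grip location by rays from both views.

```bash
python3 - <<'E'
from h import *
d=load("side5");t=load("top5")
c=lambda x,y:(240+(x+.5)/8-.5,100+(y+.5)/8-.5)
for z in(56,60,64,68,72): print(z,"bottom+y tail corner",ray(d,*c(645,485),z).round(1))
for z in(78,82,86,90): print(z,"top-y tail corner",ray(d,*c(683,432),z).round(1))
x0,y0,x1,y1=300,170,350,245
g=t["color"].max(2)[y0:y1,x0:x1]
P=np.array([depth(t,u,v) for v in range(y0,y1) for u in range(x0,x1) if t["color"][v,u].max()<80])
b=P[(P[:,2]>72)&(P[:,2]<100)]; A=np.array([.9157,-.4019]); s=(b[:,:2]-[492.4,-307.1])@A; l=(b[:,:2]-[492.4,-307.1])@[.4019,.9157]
k=abs(l)<20;print(k.sum(),"s range",s[k].min(),s[k].max(),"z fit",np.polyfit(s[k],b[k,2],1),"lat fit",np.polyfit(s[k],l[k],1))
print(np.sort(s[k])[:12].round(1))
E
```

```text
56 bottom+y tail corner [ 378.5 -266.1   56. ]
60 bottom+y tail corner [ 377.1 -259.5   60. ]
64 bottom+y tail corner [ 375.8 -252.9   64. ]
68 bottom+y tail corner [ 374.4 -246.3   68. ]
72 bottom+y tail corner [ 373.1 -239.8   72. ]
78 top-y tail corner [ 367.3 -276.8   78. ]
82 top-y tail corner [ 366. -270.   82.]
86 top-y tail corner [ 364.7 -263.2   86. ]
90 top-y tail corner [ 363.3 -256.4   90. ]
192 s range -134.77298317940674 -15.826840124763875 z fit [1.72455311e-03 8.60418917e+01] lat fit [-0.01956236  0.90963012]
[-134.8 -134.2 -133.6 -133.4 -133.  -132.  -131.7 -130.7 -130.5 -129.7
 -129.6 -128.5]
```

```bash
python3 - <<'E'
from h import *
from workcell import *
delta(state(),(585.5,39.5,130),np.radians(169.4))
E
```

```text
delta [ -53.8 -354.9  -63.1] turn [1.000e-02 1.000e-02 1.283e+01] yaw now -113.6 t 12.2 j [-0.28  0.47 -0.3  -0.   -0.81  1.44] pos [ 492.6 -307.2   66.9]
```

Request:
carry_out(moves=[[1, 0, 0, -20, 0, 0, 0], [1, 0, 0, -42, 0, 0, 0], [1, -3, -20, -63, 0, 0, 0.7], [1, -6, -40, -63, 0, 0, 1.4], [1, -9, -60, -63, 0, 0, 2.1], [1, -12, -80, -63, 0, 0, 2.8], [1, -15, -100, -63, 0, 0, 3.5], [1, -18, -120, -63, 0, 0, 4.2], [1, -21, -140, -63, 0, 0, 4.9], [1, -24, -160, -63, 0, 0, 5.6], [1, -26, -175, -63, 0, 0, 6.2], [1, -26, -175, -63, 0, 0, 6.2]])

```text
time_s: 13.4
ee_pos: [539.6, -135.0, 130.3]
tool_rot: [-0.0, 0.863, -0.505, -0.0]
ft_force: [0.1, 0.7, -3.1]
gripper_width: 21.6
gripper_force: 40.0
```

```bash
python3 - <<'E'
from h import *
from workcell import *
delta(state(),(585.5,39.5,130),np.radians(169.4))
E
```

```text
delta [-129.7 -125.4    0.3] turn [0.   0.   6.65] yaw now -150.7 t 13.4 j [ 0.05  0.35 -0.29 -0.   -0.93  0.47] pos [ 539.6 -135.   130.3]
```

Request:
carry_out(moves=[[1, -14, -14, 0, 0, 0, 0.7], [1, -29, -28, 0, 0, 0, 1.4], [1, -43, -42, 0, 0, 0, 2.2], [1, -58, -56, 0, 0, 0, 2.9], [1, -72, -70, 0, 0, 0, 3.7], [1, -87, -84, 0, 0, 0, 4.4], [1, -101, -98, 0, 0, 0, 5.2], [1, -116, -112, 0, 0, 0, 5.9], [1, -130, -125.5, 0, 0, 0, 6.65], [1, -130, -125.5, 0, 0, 0, 6.65], [1, -130, -125.5, 0, 0, 0, 6.65], [1, -130, -125.5, 0, 0, 0, 6.65]])

```text
time_s: 14.6
ee_pos: [584.9, 37.2, 130.3]
tool_rot: [-0.0, -0.638, 0.77, 0.0]
ft_force: [0.0, 0.0, -3.4]
gripper_width: 21.8
gripper_force: 40.0
```

```bash
python3 - <<'E'
from h import *
from workcell import *
delta(state(),(585.5,39.5,63),np.radians(169.4))
E
```

```text
delta [-2.4 -0.2 67.3] turn [ 0.01 -0.   -0.02] yaw now 169.3 t 14.6 j [ 0.34  0.4  -0.22 -0.   -0.95 -0.53] pos [584.9  37.2 130.3]
```

Request:
carry_out(moves=[[1, -2, 0, 15, 0, 0, 0], [1, -2, 0, 30, 0, 0, 0], [1, -2, 0, 45, 0, 0, 0], [1, -2, 0, 58, 0, 0, 0], [1, -2, 0, 66, 0, 0, 0], [1, -2, 0, 66, 0, 0, 0], [1, -2, 0, 66, 0, 0, 0], [1, -2, 0, 66, 0, 0, 0], [1, -2, 0, 66, 0, 0, 0], [1, -2, 0, 66, 0, 0, 0]])

```text
time_s: 15.6
ee_pos: [586.0, 40.2, 65.1]
tool_rot: [0.0, -0.638, 0.77, -0.0]
ft_force: [0.2, 0.2, -3.9]
gripper_width: 21.3
gripper_force: 40.0
```

```bash
python3 - <<'E'
from h import *
from workcell import *
s=state();delta(s,(585.5,39.5,63),np.radians(169.4));print(s["ft_force"],abs(s["qvel"]).max())
for n in("side","top"): np.savez(n+"6.npz",**get_image(n))
d=load("side6");t=load("top6")
a=cv2.resize(d["color"][165:265,155:275,::-1],None,fx=5,fy=5,interpolation=cv2.INTER_CUBIC)
cv2.imwrite("pics/c8.png",a)
x=np.array([-.1833,-.9831]);y=np.array([.9831,-.1833])
P=np.array([depth(t,u,v) for v in range(150,200) for u in range(170,280) if t["color"][v,u].max()<75])
q=(P[:,:2]-s["ee_pos"][:2]); k=(P[:,2]>70)&(P[:,2]<92)&(abs(q@y)<25)&(q@x<-12)
print(k.sum(),(q@x)[k].min(),np.polyfit((q@x)[k],P[k,2],1),np.polyfit((q@x)[k],(q@y)[k],1))
E
```

```text
delta [0.8 0.4 2.1] turn [-0.01  0.   -0.02] yaw now 169.3 t 15.6 j [ 0.34  0.48 -0.28  0.   -0.81 -0.53] pos [586.   40.2  65.1]
[ 0.23166998  0.16087905 -3.85870304] 0.002532720328000358Traceback (most recent call last):
  File "<stdin>", line 11, in <module>
    return umr_minimum(a, axis, None, out, keepdims, initial, where)
ValueError: zero-size array to reduction operation minimum which has no identity
```

View pics/c8.png

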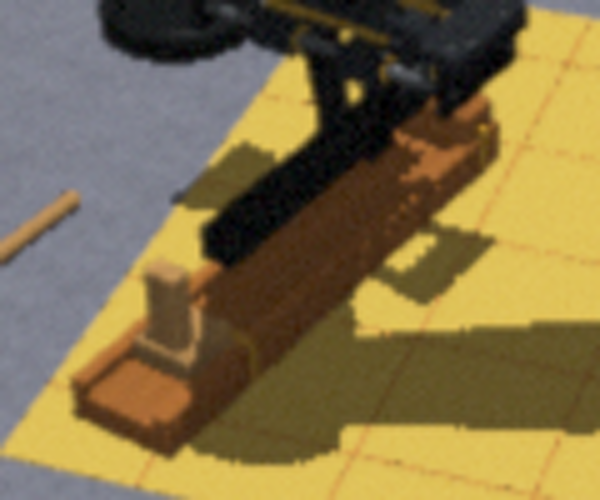

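The bar hangs over the rest with its tail at crop (205–225, 225–265) by the stop and the lion toward the block. The stop is still at the line near (250, 345). A quick projection check comes before I hand in.

```bash
python3 - <<'E'
from h import *
from workcell import *
d=load("side6");x=np.array([-.1833,-.9831,0]);y=np.array([.9831,-.1833,0])
b=np.array([586,40.2,73.6])
for sy in(-11,11):
  for sz in(-11,11):
    u=proj(d,b-135*x+sy*y+[0,0,sz]); print(sy,sz,((u-[155,165]+.5)*5).round(0))
m=(d["color"].max(2)<55)[205:222,190:225]; v,u=np.nonzero(m); print("dark tail leftmost/lowest crop px",(u.min()+190-155+.5)*5,(v.max()+205-165+.5)*5)
E
```

```text
-11 -11 [227. 277.]
-11 11 [224. 245.]
11 -11 [194. 263.]
11 11 [192. 231.]
dark tail leftmost/lowest crop px 207.5 267.5
```

```bash
python3 -c "
from workcell import *
print(close_job())"
```

```text
the job is handed in; nothing more can be done
None
```

The job is handed in. The end stop was let go at the brass line, and the paperweight is held by its balance point, level and lengthwise over the middle of the rest. The lion end is towards the fixed block, and its underside is about 4 cm above the bed. The last checks agreed to within a few millimetres, but the hand-in returned no verdict.

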